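# Hang the reference sample, then hold the parts case open

## Task

Set up a visual check at the packing bench: pick up the reference sample by the orange grip of its hanger, hook the hanger onto the rail at the blue band, slide it along the rail to the yellow band, and let go so that it hangs centred on the yellow band. Then raise the blue lid of the parts case by its steel bar until it stands 60 degrees open and keep holding it there, because it falls shut by itself: the job finishes with the gripper still holding the lid at that angle. Leave the pen cup, the wipes box and the spare ring where they are.

Things in the scene. Friction and masses are not known exactly. Their poses are not given: they have to be found in the camera images.
- carrier_grip (a point): Centre of the hanger's orange grip block (30 along x, 16 along y, 42 mm high), to be grasped from above across its 16 mm. Axes (hanger's): z up, x from its stem to its short leg, y along the rail once hung. It is 147 mm above the hanger's underside, 21 mm above the top of the strip, 27 mm above the hook's underside and 55 mm above the short leg's lower end.
- carrier_seat (a point): Middle of the underside of the hook's top, which rests on the rail; 120 mm above the hanger's underside, 27 mm below the grip's centre. The hook is open below, 30 mm wide inside (x -15 to +15 mm), between the stem (-x) and the short leg (+x), which reaches 28 mm down. Hung, this point is 10 mm above the rail's axis.
- carrier: The hanger, about 0.2 kg: a stiff aluminium strip, 24 mm wide, on the reference sample, a black disc 76 mm across, 14 mm thick, on which it stands at the start. The strip rises as a stem at x = -18 mm, bends over and ends in a short leg at x = +18 mm. 72 mm are free between the leg's end and the strip on the disc. Origin: centre of the disc's underside.
- rail: Beige rail, 20 mm thick, 340 mm long, level, along this body's y, fixed on posts 165 mm either side. Origin on the bench below its middle; its axis is 170 mm higher. x points away from the robot. The hanger starts on the -x side, stem nearer the robot: its short leg goes over the rail towards +x while the disc passes below the rail, then it is lowered.
- mark_blue: Blue painted band round the rail, 30 mm wide; where the hanger is to be hooked on. Origin on the rail's axis at the band's middle; y along the rail. Which of the two bands is on which side varies.
- mark_yellow: Yellow painted band round the rail, 30 mm wide; where the hanger is to end. Origin on the rail's axis at the band's middle; y along the rail.
- case: Grey parts case, fixed, 200 (x) x 260 (y) x 80 mm high, holding a white tray with black rings; origin at the centre of its underside, front towards -x, blue lid on top hinged along the far (+x) edge. It may stand left or right of the rail.
- lid (a joint): Opening angle of the lid: 0 = shut (flat), growing as the front edge rises, to 1.9 rad; 60 degrees = 1.047 rad. No stay and no spring: the lid (0.3 kg) falls shut when let go; lifting it takes about 2 N at the bar.
- lid_hinge (a point): On the lid's hinge axis (along the case's y), 100 mm behind the case's centre and 80 mm above the bench.
- lid_bar (a point): Middle of the lid's handle: a round steel bar, 10 mm thick, 110 mm long, along the case's y, 50 mm in front of the lid's front edge and in the lid's plane, on two arms at its ends (free length 100 mm). It lies 250 mm in front of the hinge and 6 mm above it when shut, 86 mm above the bench, open below. It turns with the lid.
- pen_cup: Green plastic cup, 70 mm wide, 90 mm high, loose, behind the rail; leave alone. Origin at the centre of its underside.
- wipes_box: Pale green wipes box 110 x 60 x 75 mm high, loose, right ahead of the robot's base; leave alone. Origin at the centre of its underside.
- spare_ring: Black plastic ring, 66 mm outside, 12 mm high, loose, flat on the bench behind the rail; leave alone. Origin at the centre of its underside.
Mind the look-alikes: they are no part of the job. Several things look just like the carrier: the one meant starts farthest from the robot's base.

How it is judged:
On the way, in this order (a step that is already met when the one before it is completed fails the run):
1. the hanger is hooked over the rail at the blue band (within 25 mm of its middle along the rail) (x of carrier_seat in the frame of mark_blue between -0.016 and 0.016 m and z of carrier_seat in the frame of mark_blue between -0.002 and 0.018 m and y of carrier_seat in the frame of mark_blue between -0.025 and 0.025 m), for 0.1 s.
2. the hanger, still hooked over the rail, is on its way between the bands (x of carrier_seat in the frame of mark_blue between -0.016 and 0.016 m and z of carrier_seat in the frame of mark_blue between -0.002 and 0.018 m and y of carrier_seat in the frame of mark_blue between -0.12 and 0.12 m and x of carrier_seat in the frame of mark_yellow between -0.016 and 0.016 m and z of carrier_seat in the frame of mark_yellow between -0.002 and 0.018 m and y of carrier_seat in the frame of mark_yellow between -0.12 and 0.12 m and distance between carrier_seat and mark_yellow above 0.03 m and distance between carrier_seat and mark_blue above 0.035 m), for 0.05 s.
3. the hanger hangs at the yellow band (within 15 mm of its middle), let go, with the lid still down (x of carrier_seat in the frame of mark_yellow between -0.016 and 0.016 m and z of carrier_seat in the frame of mark_yellow between -0.002 and 0.018 m and y of carrier_seat in the frame of mark_yellow between -0.015 and 0.015 m and angle between carrier's own z axis and vertical below 0.2 rad and contact force between carrier and the fingers below 0.1 N and value of joint lid below 0.3 rad), for 0.2 s.
4. the fingers hold the lid open at 60 degrees, within 6 (value of joint lid between 0.942 and 1.152 rad and contact force between lid and the fingers above 0.3 N), for 0.2 s.
At the end, for the whole second after the job is handed in: The lid is held still by the fingers at 60 degrees, within 6 degrees, with nothing else carrying it; the hanger hangs by itself from the rail, upright, within 15 mm of the middle of the yellow band; the cup, the wipes box and the spare ring are within 30 mm of where they were (all of step 4 and x of carrier_seat in the frame of mark_yellow between -0.016 and 0.016 m and z of carrier_seat in the frame of mark_yellow between -0.002 and 0.018 m and y of carrier_seat in the frame of mark_yellow between -0.015 and 0.015 m and angle between carrier's own z axis and vertical below 0.2 rad and contact force between carrier and the fingers below 0.1 N and velocity of joint lid between -0.1 and 0.1 rad/s and linear speed of carrier below 0.05 m/s and contact force between carrier and rail above 0.3 N and contact force between lid and pen_cup below 0.05 N and contact force between lid and wipes_box below 0.05 N and contact force between lid and spare_ring below 0.05 N and contact force between lid and carrier below 0.05 N and distance of each of pen_cup, wipes_box, spare_ring from where it was at the start of the episode below 0.03 m); the arm keeps its last pose, push and grip.
It fails at once if a bystander (pen cup, wipes box, spare ring) is pushed more than 30 mm or tipped over (distance of any of pen_cup, wipes_box, spare_ring from where it was at the start of the episode above 0.03 m or angle between any of pen_cup, wipes_box, spare_ring's own z axis and vertical above 0.5 rad).
It also fails if it takes over 56 s, if anything falls off the work surface, if the arm or the gripper's body presses on something with over 40 N, if the wrist force passes 120 N, or if a joint passes its speed limit or range.

## Robot

A 6-joint arm with a two-finger parallel gripper is mounted at the origin on the work surface. World frame = base frame: x ahead of the robot, y to its left, z up, the work surface at z = 0. Lengths are in m, angles in rad, forces in N, time in s.
With the tool pointing down it reaches from about 0.325 to 0.925 m from the base axis. Payload 3.1 kg.
Tool frame: the origin (TCP) lies at the very end of the fingers, on their centre line; the grasp point (between the pads) lies 19 mm behind it (manip.hold_point_z is the distance from the TCP to the grasp point, in m); z points along the fingers, y is the line along which they close (so a half turn about z gives the same grasp; the last joint's range is limited). The gripper opens to 85 mm and grips with 20 to 120 N. Pads are 22 mm wide; open, the fingers measure 114 mm over their backs; the gripper's body (76 mm by 85 mm) begins 54 mm behind the grasp point. The pads swing forward as they close: fully open they stand 13 mm farther back than shut.
Start: joints at [1.17, 0.217, 1.613, -0, 1.311, -0.112], TCP at [0.178, 0.599, 0.231] pointing down, gripper open.
Joint ranges: [-2.75, 2.75], [-0.78, 2.1], [0.31, 2.55], [-1.13, 4.27], [0.13, 2.63], [-2.58, 2.58]. Speed limits (rad/s): [2.79, 2.79, 3.14, 3.14, 3.14, 3.14].

## Interface

Orientations are given as a 3x3 rotation matrix whose columns are the frame's x, y, z axes.
In Python, from rig import manip gives the robot as it stands. The module is installed in compiled form; this text tells all that it offers.
- The arm moves only by the tool carry_out, never from a script. Its argument "series" is one flat list of numbers, 4 for each row, row after row: the shift along the tool's x, y, z normalised to -1 to 1, where 1 is 3 cm, then the turn about the tool's z normalised to -1 to 1, where 1 is 5 degrees. A call has 1 to 8 rows; each row shifts and turns the commanded pose from where the row before left it, along the tool's axes as they then stand; what a row does not reach is not made up. A row lasts 1/10 s, in which the tool goes at most 50 mm and 8.59 degrees, less where a joint would pass 70% of its speed; a pose out of reach is approached as far as the arm can. A call with a number of a shift or a turn outside -1 to 1 is refused whole. A call with a gripper value outside its range is refused whole. "hand" is the opening, from 0 (shut) to 1 (fully open), set as the call begins (left out, the last holds). The fingers move at their own pace and stop on an object; the grip force is fixed at half the most. Time passes only in rows, so rows that do not move let the fingers close. It gives the time, the measured TCP pose, the force, the opening and the grip force at its end, in the units of the state.
- manip.get_state(): the state, without advancing time (a new reading comes with each control period).
- manip.camera(name): name is "scene" or "top"; returns a dict with "img" (420x560x3 uint8, red, green, blue), "range_z" (420x560 float32, m along the optical axis (not along the pixel's ray), 0 where there is no reading), "fx", "fy", "cx", "cy" (pixels), "T" (4x4, takes a point from camera to world coordinates). Camera axes: x right, y down, z forward; pixel columns grow to the right and rows downward; lengths in m; the calibration is good to about 2 mm. A picture is of the moment at which its call begins.
- manip.hand_in(): hands the job in; it is judged then, once.
Trained networks look in a picture, given as the dict that the camera call returned (one of the last four; its "shot" number tells which), for a name from the list of things; names that differ only in an ending like _2 or _b are one class to them, and where a whole thing is asked for, a point or a joint stands for the part that bears it (a point fixed in the world has none). Each returns a list of dicts, best first, with "confidence" (0 to 1); they miss things now and then, are a little off and sometimes report something else, mostly with a low value. They report only what shows in the picture. A call takes as long as a camera call. They do not tell look-alikes from the thing itself.
- manip.spot_in(picture, name): "centre" ([x, y, z] in m, in world coordinates, good to about 4 mm: the middle of the surface that is visible of it).
- manip.pinpoint(picture, name): "centre" ([x, y, z] in m, in world coordinates, good to about 4 mm: a listed point, or the origin of a listed thing).
The state is a dict: "time_s": time; "qpos": joint angles; "qd": joint speeds; "joint_torque": joint torques, N m; "position": TCP position; "eef_rot": TCP orientation; "force": force on the tool from outside, world axes, zero at the start; "ft_torque": the same for the moment, N m; "opening": finger opening in m; "gripper_force": force on a finger pad.
Only numpy, scipy, OpenCV 4.12 (cv2) and the standard library are available. Lean on these libraries where they do the work, as an engineer would, in place of code of your own. Each camera call takes 0.05 s, during which the arm holds its last target. There are 200 camera calls.

## Working session

There is one attempt and no reset: what is moved stays moved. The work goes in short steps, Python scripts to look and compute and a tool call to move; the robot and the scene stay as the last step left them, time stands still between calls to the robot, and variables do not carry over. Pictures are saved under pics/ and viewed, at most 10 in all, crops included, and the job is handed in when it is done.

Besides the shell and the picture viewer there is one more tool, called after "Call:" as name(argument=value, ...) on one line, values as JSON. carry_out: Moves the arm, as the interface text tells. Scaled input: -1 to 1 covers 3 cm each way for a shift and 5 degrees each way for a turn. Its arguments: {"type":"object","properties":{"series":{"type":"array"},"hand":{"type":"number"}},"required":["series"]}

```bash
mkdir -p pics
cat > h.py <<'E'
import numpy as np, cv2
from rig import manip
def save(p,n): cv2.imwrite(f'pics/{n}.png',cv2.cvtColor(p['img'],cv2.COLOR_RGB2BGR))
def px(p,w):
    c=np.linalg.inv(p['T'])@np.r_[w,1]; return [round(float(p['fx']*c[0]/c[2]+p['cx'])),round(float(p['fy']*c[1]/c[2]+p['cy']))]
def world(p,u,v):
    z=p['range_z'][v,u]; return (p['T']@np.array([(u-p['cx'])/p['fx']*z,(v-p['cy'])/p['fy']*z,z,1]))[:3]
E
cat > a.py <<'E'
from h import *
s=manip.get_state(); print(s['time_s'],s['position'],s['eef_rot'],s['opening'],manip.hold_point_z)
for n in('top','scene'):
    p=manip.camera(n); save(p,n+'0')
    for k in 'carrier_grip carrier_seat carrier rail mark_blue mark_yellow case lid_hinge lid_bar pen_cup wipes_box spare_ring'.split():
        for d in manip.pinpoint(p,k): print(n,k,round(d['confidence'],2),np.round(d['centre'],3),px(p,d['centre']))
E
python3 a.py
```

```text
0.0 [0.17763009 0.59835635 0.22993502] [[-9.58597139e-01  2.84764154e-01 -9.49399049e-04]
 [ 2.84765613e-01  9.58594504e-01 -2.26331961e-03]
 [ 2.65576416e-04 -2.43996790e-03 -9.99996988e-01]] 0.08555376123814977 0.0187
top carrier_grip 0.73 [0.273 0.3   0.146] [136, 317]
top carrier_grip 0.63 [0.476 0.209 0.145] [183, 217]
top carrier_grip 0.62 [0.343 0.19  0.145] [191, 282]
top carrier_seat 0.89 [0.339 0.188 0.123] [195, 283]
top carrier_seat 0.75 [0.474 0.203 0.121] [189, 218]
top carrier_seat 0.7 [0.274 0.301 0.121] [141, 314]
top carrier 0.86 [0.347 0.189 0.003] [207, 274]
top carrier 0.84 [ 0.475  0.205 -0.002] [201, 220]
top carrier 0.81 [0.275 0.306 0.001] [158, 304]
top carrier 0.44 [ 0.731 -0.206  0.081] [375, 104]
top mark_blue 0.48 [0.617 0.099 0.167] [235, 147]
top mark_blue 0.47 [ 0.626 -0.208  0.001] [370, 157]
top mark_yellow 0.44 [0.621 0.286 0.169] [143, 146]
top case 0.87 [ 0.624 -0.207  0.004] [370, 158]
top lid_hinge 0.56 [ 0.728 -0.206  0.08 ] [375, 106]
top lid_bar 0.83 [ 0.476 -0.215  0.089] [383, 217]
top lid_bar 0.34 [0.736 0.23  0.001] [192, 115]
top pen_cu
[... 453 characters left out ...]
92 0.118] [371, 157]
scene carrier 0.89 [0.474 0.209 0.002] [375, 229]
scene carrier 0.76 [ 0.345  0.189 -0.001] [362, 188]
scene carrier 0.7 [ 0.277  0.301 -0.001] [401, 170]
scene mark_blue 0.5 [0.612 0.1   0.169] [343, 238]
scene mark_yellow 0.74 [0.619 0.285 0.169] [440, 242]
scene mark_yellow 0.4 [0.478 0.208 0.148] [388, 192]
scene case 0.82 [ 0.624 -0.204 -0.002] [197, 281]
scene lid_hinge 0.8 [ 0.725 -0.204  0.077] [185, 309]
scene lid_hinge 0.61 [0.476 0.206 0.002] [374, 229]
scene pen_cup 0.86 [0.733 0.23  0.   ] [400, 332]
scene pen_cup 0.29 [0.613 0.098 0.171] [342, 237]
scene wipes_box 0.33 [ 0.477 -0.215  0.085] [196, 205]
scene spare_ring 0.92 [ 0.726  0.098 -0.005] [335, 329]
```

View pictures.

View pics/top0.png

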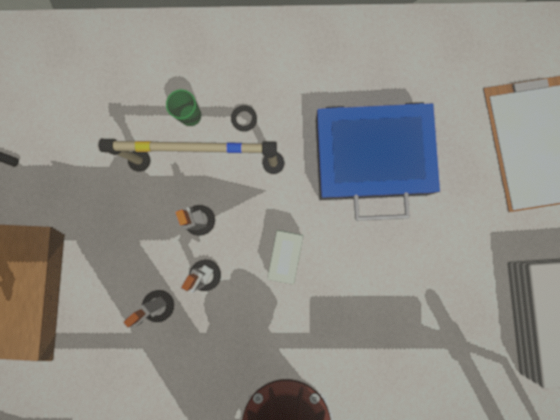

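View pics/scene0.png

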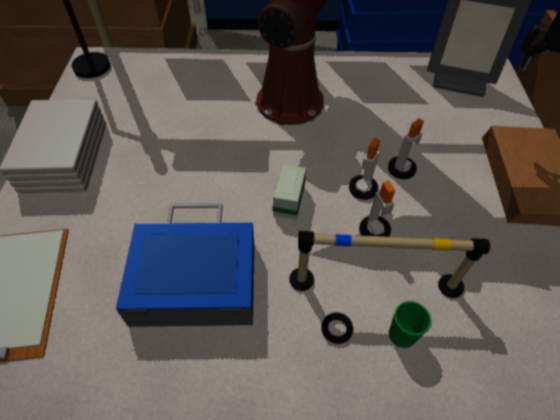

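```bash
cat > b.py <<'E'
from h import *
p=manip.camera('top')
cv2.imwrite('pics/crop1.png',cv2.resize(cv2.cvtColor(p['img'],cv2.COLOR_RGB2BGR)[190:340,110:260],None,fx=4,fy=4,interpolation=cv2.INTER_CUBIC))
H=cv2.cvtColor(p['img'],cv2.COLOR_RGB2HSV)
v,u=np.mgrid[:420,:560]; z=p['range_z']
W=np.stack([(u-p['cx'])/p['fx']*z,(v-p['cy'])/p['fy']*z,z,np.ones_like(z)],-1)@p['T'].T
np.save('w.npy',W)
X,Y,Z=W[...,0],W[...,1],W[...,2]
def rep(n,m): 
    q=W[m][:,:3]; print(n,len(q),np.round(np.percentile(q,[2,50,98],axis=0),4).tolist() if len(q) else '')
    return q
ok=z>0
g=rep('grip top',ok&(Z>.160)&(Z<.175)&(abs(X-.475)<.04)&(abs(Y-.208)<.04))
if len(g)>5: print('rect',cv2.minAreaRect((g[:,:2]*1000).astype(np.float32)))
r=rep('rail top',ok&(Z>.174)&(Z<.19)&(abs(X-.62)<.05)&(Y>0)&(Y<.37))
print('rail line',np.polyfit(r[:,1],r[:,0],1), 'z', np.polyfit(r[:,1],r[:,2],1))
hue=H[...,0];sat=H[...,1]
near=ok&(abs(X-.62)<.03)&(Z>.165)&(Z<.19)&(Y>-.03)
rep('blue',near&(hue>95)&(hue<130)&(sat>100)); rep('yellow',near&(hue>20)&(hue<35)&(sat>100))
b=rep('bar',ok&(abs(X-.475)<.02)&(abs(Y+.21)<.07)&(Z>.07)&(Z<.11))
print('bar line',np.polyfit(b[:,1],b[:,0],1))
rep('lid',ok&(hue>95)&(hue<130)&(sat>80)&(Y<-.03)&(Z>.07)&(Z<.12))
E
python3 b.py
```

```text
grip top 129 [[0.4612, 0.198, 0.1607], [0.4752, 0.207, 0.1677], [0.4894, 0.2181, 0.171]]
rect ((475.24322509765625, 207.93899536132812), (29.756330490112305, 16.140491485595703), 22.261917114257812)
rail top 1718 [[0.6031, 0.0205, 0.1745], [0.6163, 0.1943, 0.1793], [0.6297, 0.3648, 0.1856]]
rail line [0.02673943 0.61135202] z [-0.00081322  0.17953772]
blue 132 [[0.6053, 0.0866, 0.1738], [0.614, 0.0993, 0.1801], [0.6233, 0.1129, 0.1831]]
yellow 158 [[0.6092, 0.2709, 0.1721], [0.618, 0.2848, 0.1795], [0.6295, 0.2997, 0.1831]]
bar 308 [[0.4703, -0.2699, 0.0858], [0.4767, -0.2095, 0.0896], [0.4938, -0.1526, 0.0928]]
bar line [-0.02256182  0.47358061]
lid 10476 [[0.5292, -0.3301, 0.0878], [0.624, -0.2057, 0.0916], [0.7217, -0.0811, 0.095]]
```

View pics/crop1.png

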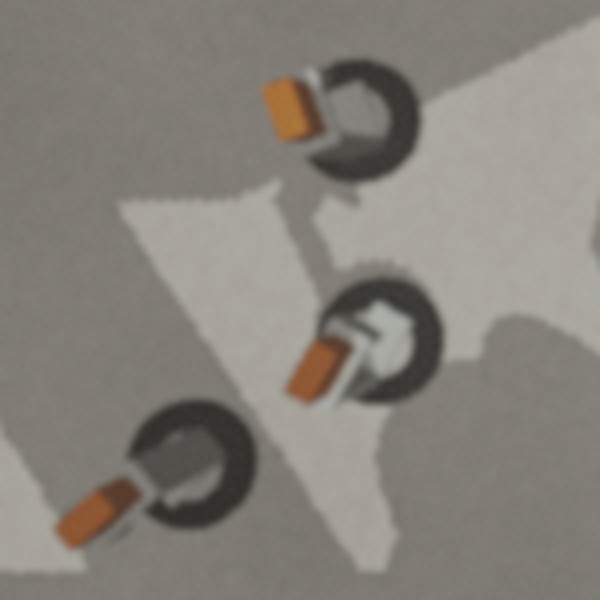

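```bash
cat > c.py <<'E'
from h import *
W=np.load('w.npy');X,Y,Z=W[...,0],W[...,1],W[...,2]
m=(abs(X-.475)<.06)&(abs(Y-.208)<.06)
for lo,hi in((.008,.02),(.02,.05),(.05,.1),(.1,.13),(.13,.15),(.15,.175)):
    q=W[m&(Z>lo)&(Z<hi)][:,:3]
    if len(q): print(lo,len(q),np.round(np.percentile(q,[2,50,98],axis=0),3).tolist())
q=W[m&(Z>.162)&(Z<.175)][:,:2]; print('top>162',cv2.minAreaRect((q*1000).astype(np.float32)),q.mean(0))
E
python3 c.py
```

```text
0.008 481 [[0.439, 0.173, 0.011], [0.477, 0.197, 0.014], [0.509, 0.23, 0.02]]
0.02 81 [[0.453, 0.191, 0.02], [0.475, 0.205, 0.022], [0.494, 0.221, 0.046]]
0.05 39 [[0.452, 0.19, 0.051], [0.459, 0.197, 0.078], [0.495, 0.209, 0.099]]
0.1 124 [[0.452, 0.191, 0.102], [0.467, 0.202, 0.125], [0.497, 0.214, 0.129]]
0.13 34 [[0.46, 0.196, 0.132], [0.474, 0.201, 0.141], [0.49, 0.207, 0.149]]
0.15 150 [[0.46, 0.197, 0.151], [0.475, 0.206, 0.167], [0.489, 0.217, 0.171]]
top>162 ((475.19122314453125, 208.07763671875), (29.739572525024414, 15.864407539367676), 22.204442977905273) [0.47492118 0.20776313]
```

The orange grips show in the top view at pixels (183,217), (191,282) and (136,317). They lie 0.52, 0.39 and 0.41 m from the base. The one at (183,217) is farthest, so it is the one meant, and the crop shows it clear of the others. Its yaw is +22° and its stem is on the robot's side. First I turn the tool by -38.7°.

Call:
carry_out(series=[0,0,0,-0.97,0,0,0,-0.97,0,0,0,-0.97,0,0,0,-0.97,0,0,0,-0.97,0,0,0,-0.97,0,0,0,-0.97,0,0,0,-0.96], hand=1)

```text
time_s: 2.15
position: [0.178, 0.5991, 0.2313]
eef_rot: [[-0.925, -0.381, 0.0], [-0.381, 0.925, 0.0], [-0.0, 0.0, -1.0]]
force: [-0.0, 0.2, 0.1]
opening: 0.0857
gripper_force: 0.0
```

```bash
cat > d.py <<'E'
import sys
from h import *
s=manip.get_state(); R=np.array(s['eef_rot']); t=np.array([float(a) for a in sys.argv[1:4]])
yaw=np.degrees(np.arctan2(R[1,1],R[0,1]))
print('t',round(s['time_s'],2),'pos',np.round(s['position'],4),'yaw_y',round(yaw,2),'open',round(s['opening'],4),'F',np.round(s['force'],1),'q6',round(s['qpos'][5],2))
print('units tool xyz',np.round(R.T@(t-s['position'])/.03,2))
if len(sys.argv)>4: print('turn units',round(-(float(sys.argv[4])-yaw)/5,2))
E
python3 d.py .475 .208 .22 112.2
```

```text
t 2.15 pos [0.178  0.5991 0.2313] yaw_y 112.4 open 0.0857 F [-0.   0.2  0.1] q6 -0.79
units tool xyz [ -4.18 -15.83   0.38]
turn units 0.04
```

Call:
carry_out(series=[-0.26,-0.99,0,0,-0.26,-0.99,0,0,-0.26,-0.99,0,0,-0.26,-0.99,0,0,-0.26,-0.99,0,0,-0.26,-0.99,0,0,-0.26,-0.99,0,0,-0.26,-0.99,0,0])

```text
time_s: 2.95
position: [0.3262, 0.4017, 0.2315]
eef_rot: [[-0.926, -0.378, 0.0], [-0.378, 0.926, 0.0], [-0.001, 0.0, -1.0]]
force: [0.5, 1.2, -0.3]
opening: 0.0856
gripper_force: 0.0
```

Call:
carry_out(series=[-0.26,-0.99,0,0,-0.26,-0.99,0,0,-0.26,-0.99,0,0,-0.26,-0.99,0,0,-0.26,-0.99,0,0,-0.26,-0.99,0,0,-0.26,-0.99,0,0,-0.26,-0.99,0,0])

```text
time_s: 3.75
position: [0.4738, 0.2053, 0.2316]
eef_rot: [[-0.926, -0.378, 0.001], [-0.378, 0.926, 0.0], [-0.001, 0.0, -1.0]]
force: [0.1, 0.8, 0.1]
opening: 0.0854
gripper_force: 0.0
```

Call:
carry_out(series=[0,0,0,0,0,0,0,0,0,0,0,0])

```text
time_s: 4.05
position: [0.4726, 0.2069, 0.2312]
eef_rot: [[-0.926, -0.378, -0.001], [-0.378, 0.926, 0.0], [0.0, 0.001, -1.0]]
force: [-0.1, -1.1, -0.2]
opening: 0.0855
gripper_force: 0.0
```

```bash
python3 d.py .4752 .208 .131 112.2
```

```text
t 4.05 pos [0.4726 0.2069 0.2312] yaw_y 112.23 open 0.0855 F [-0.1 -1.1 -0.2] q6 -1.68
units tool xyz [-0.1  -0.    3.34]
turn units 0.01
```

Call:
carry_out(series=[-0.1,0,0.6,0,0,0,0.7,0,0,0,0.7,0,0,0,0.7,0,0,0,0.4,0,0,0,0.24,0,0,0,0,0,0,0,0,0], hand=0.6)

```text
time_s: 4.85
position: [0.4764, 0.2079, 0.1319]
eef_rot: [[-0.926, -0.378, 0.001], [-0.378, 0.926, 0.0], [-0.001, -0.0, -1.0]]
force: [0.6, 0.3, -0.2]
opening: 0.0515
gripper_force: 0.0
```

Call:
carry_out(series=[0,0,0,0,0,0,0,0,0,0,0,0,0,0,0,0,0,0,0,0,0,0,0,0,0,0,0,0], hand=0)

```text
time_s: 5.55
position: [0.4769, 0.2076, 0.1321]
eef_rot: [[-0.926, -0.378, 0.002], [-0.378, 0.926, 0.0], [-0.002, -0.0, -1.0]]
force: [1.1, -0.3, 5.1]
opening: 0.0156
gripper_force: 59.3
```

Call:
carry_out(series=[0,0,-0.3,0,0,0,-0.7,0,0,0,-0.8,0,0,0,-0.8,0,0,0,-0.7,0,0,0,-0.5,0,0,0,0,0])

```text
time_s: 6.25
position: [0.4768, 0.2078, 0.247]
eef_rot: [[-0.926, -0.378, 0.003], [-0.378, 0.926, 0.001], [-0.003, -0.0, -1.0]]
force: [0.7, 0.4, -2.4]
opening: 0.0155
gripper_force: 58.4
```

Call:
carry_out(series=[0,0,0,0.5,0,0,0,0.7,0,0,0,0.7,0,0,0,0.8,0,0,0,0.8,0,0,0,0.7,0,0,0,0.5,0,0,0,0])

```text
time_s: 7.05
position: [0.4746, 0.2071, 0.2429]
eef_rot: [[-1.0, 0.023, -0.004], [0.023, 1.0, -0.001], [0.004, -0.001, -1.0]]
force: [0.0, -0.1, -2.7]
opening: 0.015
gripper_force: 58.2
```

```bash
python3 d.py .515 .102 .246 88.6
cat > e.py <<'E'
from h import *
p=manip.camera('top'); save(p,'lift')
H=cv2.cvtColor(p['img'],cv2.COLOR_RGB2HSV); z=p['range_z']
for n in('carrier','carrier_seat'):
    for d in manip.pinpoint(p,n): print(n,round(d['confidence'],2),np.round(d['centre'],3))
p=manip.camera('scene'); save(p,'lifts')
for n in('carrier','carrier_seat'):
    for d in manip.pinpoint(p,n): print(n,round(d['confidence'],2),np.round(d['centre'],3))
E
python3 e.py
```

```text
t 7.05 pos [0.4746 0.2071 0.2429] yaw_y 88.71 open 0.015 F [ 0.  -0.1 -2.7] q6 -1.27
units tool xyz [-1.43 -3.47 -0.1 ]
turn units 0.02
carrier 0.68 [0.471 0.205 0.11 ]
carrier 0.64 [ 0.343  0.192 -0.   ]
carrier 0.59 [0.275 0.306 0.001]
carrier_seat 0.92 [0.341 0.192 0.121]
carrier_seat 0.62 [0.472 0.205 0.23 ]
carrier 0.77 [0.475 0.205 0.114]
carrier 0.73 [ 0.342  0.193 -0.001]
carrier 0.56 [0.277 0.3   0.002]
carrier_seat 0.86 [0.345 0.19  0.12 ]
carrier_seat 0.61 [0.476 0.208 0.23 ]
carrier_seat 0.61 [0.274 0.304 0.121]
```

Call:
carry_out(series=[-0.2,-0.4,-0.1,0,-0.2,-0.5,0,0,-0.2,-0.6,0,0,-0.2,-0.6,0,0,-0.2,-0.5,0,0,-0.2,-0.5,0,0,-0.2,-0.4,0,0,0,0,0,0])

```text
time_s: 8.15
position: [0.5165, 0.0996, 0.2485]
eef_rot: [[-1.0, 0.025, 0.001], [0.025, 1.0, -0.001], [-0.001, -0.001, -1.0]]
force: [-0.5, -0.3, -2.3]
opening: 0.0149
gripper_force: 58.6
```

```bash
python3 d.py .615 .1 .246 88.6
```

```text
t 8.15 pos [0.5165 0.0996 0.2485] yaw_y 88.57 open 0.0149 F [-0.5 -0.3 -2.3] q6 -1.49
units tool xyz [-3.28  0.09  0.09]
turn units -0.01
```

Call:
carry_out(series=[-0.4,0.09,0.09,0,-0.5,0,0,0,-0.6,0,0,0,-0.6,0,0,0,-0.6,0,0,0,-0.4,0,0,0,-0.18,0,0,0,0,0,0,0])

```text
time_s: 8.95
position: [0.6143, 0.1024, 0.245]
eef_rot: [[-1.0, 0.022, -0.001], [0.022, 1.0, 0.0], [0.001, 0.0, -1.0]]
force: [-0.7, -0.4, -2.2]
opening: 0.0153
gripper_force: 58.6
```

```bash
python3 d.py .615 .1 .193 88.6
cat > f.py <<'E'
import sys
from h import *
for n in('top','scene'):
    p=manip.camera(n); save(p,n+sys.argv[1])
    for k in('carrier','carrier_seat','carrier_grip','mark_blue','mark_yellow'):
        for d in manip.pinpoint(p,k):
            if d['centre'][0]>.5 and d['centre'][1]>-.05: print(n,k,round(d['confidence'],2),np.round(d['centre'],3))
    if n=='scene': cv2.imwrite(f'pics/c{sys.argv[1]}.png',cv2.resize(cv2.cvtColor(p['img'],cv2.COLOR_RGB2BGR)[130:330,270:500],None,fx=3,fy=3))
E
python3 f.py h1
```

```text
t 8.95 pos [0.6143 0.1024 0.245 ] yaw_y 88.73 open 0.0153 F [-0.7 -0.4 -2.2] q6 -1.5
units tool xyz [-0.03 -0.08  1.73]
turn units 0.03
top carrier 0.81 [0.611 0.101 0.111]
top carrier_seat 0.79 [0.614 0.101 0.232]
top carrier_grip 0.54 [0.612 0.102 0.233]
top mark_blue 0.39 [0.615 0.099 0.168]
scene carrier 0.68 [0.615 0.1   0.113]
scene carrier_seat 0.69 [0.611 0.103 0.228]
scene carrier_grip 0.85 [0.614 0.102 0.262]
scene mark_blue 0.54 [0.615 0.1   0.173]
scene mark_yellow 0.59 [0.621 0.286 0.172]
```

View pics/ch1.png

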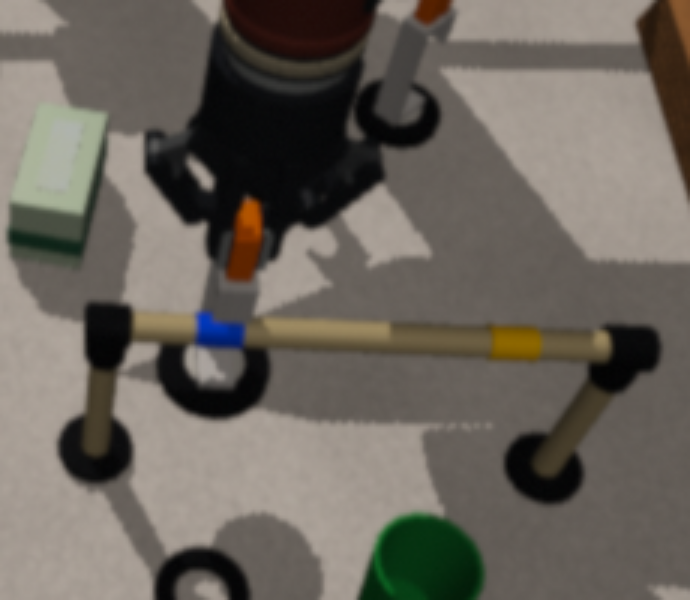

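The crop shows the hanger above the blue band, now at about (220,330), with the disc behind and below the rail. Next I lower it.

Call:
carry_out(series=[0,-0.05,0.3,0,0,0,0.4,0,0,0,0.4,0,0,0,0.3,0,0,0,0.2,0,0,0,0.07,0,0,0,0,0,0,0,0,0])

```text
time_s: 10.35
position: [0.6143, 0.1006, 0.1959]
eef_rot: [[-1.0, 0.023, 0.001], [0.023, 1.0, 0.0], [-0.001, 0.0, -1.0]]
force: [-1.1, 0.1, -2.3]
opening: 0.0154
gripper_force: 58.6
```

```bash
python3 d.py .6197 .286 .195 88.6
```

```text
t 10.35 pos [0.6143 0.1006 0.1959] yaw_y 88.71 open 0.0154 F [-1.1  0.1 -2.3] q6 -1.5
units tool xyz [-0.04  6.18  0.03]
turn units 0.02
```

Call:
carry_out(series=[0,0.2,0,0,0,0.4,0,0,0,0.4,0,0,0,0.4,0,0,0,0.4,0,0,0,0.4,0,0,0,0.4,0,0,0,0.4,0,0])

```text
time_s: 11.15
position: [0.6159, 0.1916, 0.1952]
eef_rot: [[-1.0, 0.022, -0.0], [0.022, 1.0, -0.0], [0.0, -0.0, -1.0]]
force: [-0.3, -0.4, -2.4]
opening: 0.0155
gripper_force: 58.6
```

```bash
python3 d.py .6197 .286 .195 88.6
```

```text
t 11.15 pos [0.6159 0.1916 0.1952] yaw_y 88.72 open 0.0155 F [-0.3 -0.4 -2.4] q6 -1.36
units tool xyz [-0.06  3.15  0.01]
turn units 0.02
```

Call:
carry_out(series=[-0.02,0.4,0,0,-0.02,0.5,0,0,-0.02,0.5,0,0,0,0.5,0,0,0,0.5,0,0,0,0.4,0,0,0,0.3,0,0,0,0.05,0,0])

```text
time_s: 11.95
position: [0.6197, 0.2862, 0.1952]
eef_rot: [[-1.0, 0.021, -0.0], [0.021, 1.0, 0.0], [0.0, 0.0, -1.0]]
force: [-0.4, -0.9, -2.5]
opening: 0.0153
gripper_force: 58.6
```

Call:
carry_out(series=[0,0,0.05,0,0,0,0.05,0,0,0,0,0,0,0,0,0])

```text
time_s: 12.35
position: [0.6199, 0.2843, 0.1922]
eef_rot: [[-1.0, 0.023, -0.0], [0.023, 1.0, -0.0], [0.0, -0.0, -1.0]]
force: [-0.5, 0.4, -1.8]
opening: 0.0155
gripper_force: 58.8
```

```bash
python3 d.py .6197 .286 .193 88.6; python3 f.py h2
```

```text
t 12.35 pos [0.6199 0.2843 0.1922] yaw_y 88.66 open 0.0155 F [-0.5  0.4 -1.8] q6 -1.22
units tool xyz [ 0.01  0.06 -0.03]
turn units 0.01
top carrier 0.8 [0.618 0.285 0.059]
top carrier_seat 0.79 [0.621 0.281 0.183]
top carrier_grip 0.83 [0.618 0.285 0.205]
top mark_blue 0.56 [0.618 0.1   0.166]
scene carrier 0.76 [0.617 0.286 0.062]
scene carrier_seat 0.58 [0.62  0.285 0.175]
scene carrier_grip 0.71 [0.616 0.284 0.205]
scene mark_blue 0.57 [0.61  0.101 0.171]
scene mark_yellow 0.61 [0.621 0.282 0.171]
```

View pics/ch2.png

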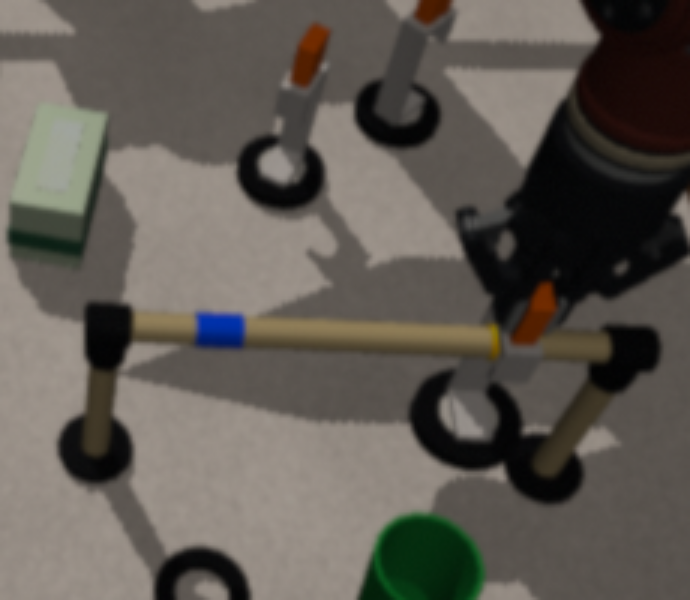

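The hanger sits over the yellow band, with only its left sliver showing at crop (497,340). The networks agree to about 2 mm. I seat it gently and open the fingers.

Call:
carry_out(series=[0,0,0.04,0,0,0,0,0,0,0,0,0])

```text
time_s: 13.25
position: [0.62, 0.285, 0.1921]
eef_rot: [[-1.0, 0.023, 0.001], [0.023, 1.0, 0.0], [-0.001, 0.0, -1.0]]
force: [-1.9, -1.4, 2.5]
opening: 0.0151
gripper_force: 59.3
```

Call:
carry_out(series=[0,0,0,0,0,0,0,0,0,0,0,0,0,0,0,0,0,0,0,0,0,0,0,0], hand=0.5)

```text
time_s: 13.85
position: [0.6199, 0.285, 0.191]
eef_rot: [[-1.0, 0.023, 0.0], [0.023, 1.0, 0.0], [-0.0, 0.0, -1.0]]
force: [-0.9, -0.1, 0.1]
opening: 0.0424
gripper_force: 0.0
```

```bash
python3 d.py .6199 .2843 .28 88.6; python3 f.py h3
```

```text
t 13.85 pos [0.6199 0.285  0.191 ] yaw_y 88.71 open 0.0424 F [-0.9 -0.1  0.1] q6 -1.22
units tool xyz [-0.   -0.02 -2.97]
turn units 0.02
top carrier 0.61 [0.622 0.285 0.06 ]
top carrier_grip 0.58 [0.619 0.288 0.206]
top mark_blue 0.69 [0.618 0.099 0.165]
scene carrier 0.73 [0.624 0.283 0.063]
scene carrier_seat 0.96 [0.618 0.286 0.177]
scene carrier_grip 0.63 [0.62  0.288 0.209]
scene mark_blue 0.74 [0.612 0.099 0.17 ]
scene mark_yellow 0.41 [0.62  0.281 0.168]
```

Call:
carry_out(series=[0,0,-0.4,0,0,0,-0.6,0,0,0,-0.7,0,0,0,-0.8,0,0,0,-0.8,0,0,0,0,0,0,0,0,0,0,0,0,0])

```text
time_s: 15.25
position: [0.6191, 0.2846, 0.2883]
eef_rot: [[-1.0, 0.023, -0.003], [0.023, 1.0, -0.001], [0.003, -0.001, -1.0]]
force: [-0.2, -0.4, 0.3]
opening: 0.0428
gripper_force: 0.0
```

```bash
cat > g.py <<'E'
from h import *
p=manip.camera('top'); z=p['range_z']; v,u=np.mgrid[:420,:560]
H=cv2.cvtColor(p['img'],cv2.COLOR_RGB2HSV)
W=(np.stack([(u-p['cx'])/p['fx']*z,(v-p['cy'])/p['fy']*z,z,np.ones_like(z)],-1)@p['T'].T)[...,:3]
X,Y,Z=W[...,0],W[...,1],W[...,2]
m=(abs(X-.62)<.04)&(abs(Y-.285)<.05)&(Z>.215)&(Z<.24)&(H[...,0]<20)&(H[...,1]>120)
q=W[m]; print(len(q)); 
if len(q)>5: print(np.round(np.percentile(q,[2,50,98],axis=0),3),cv2.minAreaRect((q[:,:2]*1000).astype(np.float32)))
m=(X>.44)&(X<.49)&(abs(Y+.21)<.075)&(Z>.07)&(Z<.11)
s=Y[m]; print('bar y range',np.percentile(s,[1,99]))
core=m&(abs(Y+.21)<.04); print('bar x',np.percentile(X[core],[5,50,95]),np.percentile(Z[core],[5,50,95]),np.polyfit(Y[core],X[core],1))
E
python3 g.py; python3 f.py h4; python3 d.py .48 .21 .29 1.3
```

```text
136
[[0.602 0.278 0.216]
 [0.614 0.282 0.227]
 [0.629 0.292 0.23 ]] ((616.270263671875, 285.6158447265625), (15.286482810974121, 29.340299606323242), 89.04224395751953)
bar y range [-0.27031866 -0.152375  ]
bar x [0.47100321 0.47644124 0.48084224] [0.08609887 0.08968594 0.09246652] [-0.03771331  0.46796332]
top carrier 0.69 [0.624 0.286 0.06 ]
top carrier_seat 0.87 [0.62  0.283 0.181]
top carrier_grip 0.63 [0.618 0.286 0.203]
top carrier_grip 0.18 [ 0.738  0.234 -0.001]
top mark_blue 0.73 [0.619 0.098 0.167]
top mark_yellow 0.52 [0.623 0.288 0.164]
scene carrier 0.74 [0.624 0.285 0.062]
scene carrier_seat 0.98 [0.62  0.286 0.176]
scene carrier_grip 0.79 [0.617 0.286 0.206]
scene carrier_grip 0.44 [ 0.736  0.23  -0.001]
scene mark_blue 0.55 [0.615 0.104 0.17 ]
scene mark_yellow 0.47 [0.62  0.282 0.17 ]
t 15.9 pos [0.6199 0.2849 0.2902] yaw_y 88.71 open 0.0429 F [-0.2 -0.4  0.1] q6 -1.22
units tool xyz [ 4.61 -2.6   0.  ]
turn units 17.48
```

View pics/ch4.png

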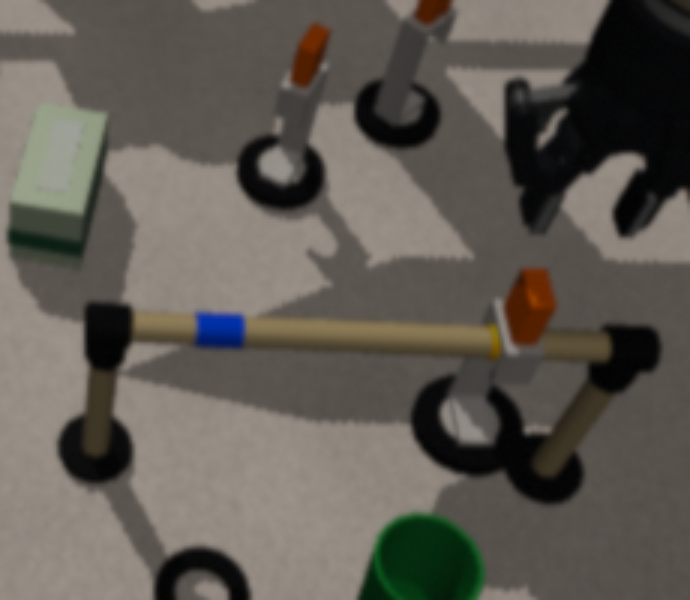

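The crop shows the hanger hanging free at the yellow band, grip at (530,300). Measured, it is centred within about 1 mm. Next is the lid.

Call:
carry_out(series=[0,0,0,0.97,0,0,0,0.97,0,0,0,0.97,0,0,0,0.97,0,0,0,0.97,0,0,0,0.97,0,0,0,0.97,0,0,0,0.97])

```text
time_s: 16.7
position: [0.6199, 0.285, 0.2902]
eef_rot: [[-0.763, 0.647, 0.0], [0.647, 0.763, 0.0], [-0.0, 0.0, -1.0]]
force: [0.4, 0.1, -0.5]
opening: 0.0428
gripper_force: 0.0
```

Call:
carry_out(series=[0,0,0,0.97,0,0,0,0.97,0,0,0,0.97,0,0,0,0.97,0,0,0,0.97,0,0,0,0.97,0,0,0,0.97,0,0,0,0.97])

```text
time_s: 17.5
position: [0.6199, 0.2849, 0.2902]
eef_rot: [[-0.189, 0.982, 0.0], [0.982, 0.189, 0.0], [0.0, 0.0, -1.0]]
force: [-0.2, -0.4, -0.1]
opening: 0.0424
gripper_force: 0.0
```

Call:
carry_out(series=[0,0,0,0.97,0,0,0,0.97,0,0,0,0])

```text
time_s: 17.8
position: [0.6199, 0.2849, 0.2902]
eef_rot: [[-0.025, 1.0, 0.0], [1.0, 0.025, 0.0], [0.0, 0.0, -1.0]]
force: [-0.7, 0.1, 0.5]
opening: 0.0425
gripper_force: 0.0
```

```bash
python3 d.py .476 -.2115 .16 1.4
```

```text
t 17.8 pos [0.6199 0.2849 0.2902] yaw_y 1.41 open 0.0425 F [-0.7  0.1  0.5] q6 0.3
units tool xyz [-16.43  -5.2    4.34]
turn units 0.0
```

Call:
carry_out(series=[-0.9,-0.3,0,0,-0.97,-0.31,0,0,-0.97,-0.31,0,0,-0.97,-0.31,0,0,-0.97,-0.31,0,0,-0.97,-0.31,0,0,-0.97,-0.31,0,0,-0.97,-0.31,0,0])

```text
time_s: 18.6
position: [0.551, 0.0514, 0.2904]
eef_rot: [[-0.027, 1.0, 0.001], [1.0, 0.027, -0.0], [-0.0, 0.001, -1.0]]
force: [0.8, -0.3, -0.4]
opening: 0.0428
gripper_force: 0.0
```

Call:
carry_out(series=[-0.97,-0.31,0,0,-0.97,-0.31,0,0,-0.97,-0.31,0,0,-0.97,-0.31,0,0,-0.97,-0.31,0,0,-0.97,-0.31,0,0,-0.97,-0.31,0.3,0,-0.97,-0.31,0.6,0])

```text
time_s: 19.4
position: [0.4836, -0.1839, 0.2652]
eef_rot: [[-0.027, 1.0, 0.005], [1.0, 0.027, -0.003], [-0.003, 0.005, -1.0]]
force: [0.7, -0.9, 0.5]
opening: 0.043
gripper_force: 0.0
```

Call:
carry_out(series=[-0.9,-0.25,0.7,0,0,0,0.8,0,0,0,0.7,0,0,0,0.6,0,0,0,0,0,0,0,0,0], hand=0.4)

```text
time_s: 20.0
position: [0.476, -0.2093, 0.1794]
eef_rot: [[-0.026, 1.0, -0.0], [1.0, 0.026, 0.0], [0.0, -0.0, -1.0]]
force: [-0.3, -0.2, 0.1]
opening: 0.0343
gripper_force: 0.0
```

```bash
python3 d.py .476 -.2115 .069 1.4
```

```text
t 20.0 pos [ 0.476  -0.2093  0.1794] yaw_y 1.46 open 0.0343 F [-0.3 -0.2  0.1] q6 -0.57
units tool xyz [-0.08  0.    3.68]
turn units 0.01
```

Call:
carry_out(series=[-0.05,0,0.5,0,0,0,0.7,0,0,0,0.8,0,0,0,0.7,0,0,0,0.6,0,0,0,0.44,0,0,0,0,0,0,0,0,0])

```text
time_s: 20.8
position: [0.4764, -0.211, 0.0673]
eef_rot: [[-0.025, 1.0, 0.001], [1.0, 0.025, -0.0], [-0.0, 0.001, -1.0]]
force: [-0.3, 0.3, 0.9]
opening: 0.0342
gripper_force: 0.0
```

Call:
carry_out(series=[0,0,0,0,0,0,0,0,0,0,0,0,0,0,0,0,0,0,0,0,0,0,0,0], hand=0)

```text
time_s: 21.4
position: [0.4768, -0.2114, 0.0683]
eef_rot: [[-0.025, 1.0, 0.002], [1.0, 0.025, -0.001], [-0.001, 0.002, -1.0]]
force: [-1.0, 0.2, 6.0]
opening: 0.0078
gripper_force: 58.7
```

```bash
cat > l.py <<'E'
from h import *
s=manip.get_state(); P=np.array(s['position']); R=np.array(s['eef_rot'])
print(s['time_s'],np.round(P,4),round(s['opening'],4),np.round(s['force'],1))
x0,z0=P[0],P[2]   # bar at start: 250 in front, 6 above hinge
r=np.hypot(.25,.006); a0=np.arctan2(.006,.25)
N=16; A=np.radians(60); w=np.sin(np.linspace(0,np.pi,N+2)[1:-1]); th=np.r_[0,np.cumsum(w/w.sum())]*A+a0
dx=-np.diff(r*np.cos(th)); dz=np.diff(r*np.sin(th))
# case x = +tool y approx, up = -tool z
for a,b,t in zip(dx/.03,-dz/.03,th[1:]): print(f'{a:.2f} {b:.2f}  {np.degrees(t-a0):.0f}')
E
python3 l.py
```

```text
21.4 [ 0.4768 -0.2114  0.0683] 0.0078 [-1.   0.2  6. ]
0.00 -0.15  1
0.02 -0.29  3
0.04 -0.42  6
0.09 -0.54  10
0.15 -0.63  14
0.22 -0.69  19
0.31 -0.72  24
0.39 -0.71  30
0.45 -0.67  36
0.50 -0.60  41
0.51 -0.51  46
0.49 -0.42  50
0.44 -0.32  54
0.36 -0.23  57
0.25 -0.15  59
0.13 -0.07  60
```

Call:
carry_out(series=[0,0,-0.15,0,0,0.02,-0.29,0,0,0.04,-0.42,0,0,0.09,-0.54,0,0,0.15,-0.63,0,0,0,0,0])

```text
time_s: 22.0
position: [0.4858, -0.211, 0.1302]
eef_rot: [[-0.025, 1.0, 0.001], [1.0, 0.025, -0.001], [-0.001, 0.001, -1.0]]
force: [1.6, -2.0, -3.2]
opening: 0.008
gripper_force: 58.7
```

```bash
cat > m.py <<'E'
from h import *
s=manip.get_state(); P=np.array(s['position']); print(s['time_s'],np.round(P,4),round(s['opening'],4),np.round(s['force'],1),s['gripper_force'])
p=manip.camera('top'); z=p['range_z']; v,u=np.mgrid[:420,:560]
H=cv2.cvtColor(p['img'],cv2.COLOR_RGB2HSV)
W=(np.stack([(u-p['cx'])/p['fx']*z,(v-p['cy'])/p['fy']*z,z,np.ones_like(z)],-1)@p['T'].T)[...,:3]
for nm,W,H in(('top',W,H),):
    X,Y,Z=W[...,0],W[...,1],W[...,2]
    m=(z>0)&(H[...,0]>95)&(H[...,0]<130)&(H[...,1]>100)&(Y<-.03)&(Y>-.4)&(X>.4)&(X<.8)&(Z>.07)
    c=cv2.fitLine(np.float32(W[m][:,[0,2]]),cv2.DIST_HUBER,0,.01,.01).ravel() if m.sum()>20 else [0]*4
    print(m.sum(),'lid angle',np.degrees(np.arctan2(-c[1]*np.sign(c[0]),abs(c[0]))))
# from TCP: grasp point height
h=P[2]+.0187
print('angle by bar', np.degrees(np.arcsin(np.clip((h-.08)/.25007,-1,1))-np.arctan2(.006,.25)), 'x-based', np.degrees(np.arccos(np.clip((.7268-P[0])/.25007,-1,1))))
E
python3 m.py
```

```text
22.0 [ 0.4858 -0.211   0.1302] 0.008 [ 1.6 -2.  -3.2] 58.719037771224976
8541 lid angle 14.257352
angle by bar 14.61976908954524 x-based 15.461594633855965
```

Lid follows (14°). Continue along the arc.

Call:
carry_out(series=[0,0.22,-0.69,0,0,0.31,-0.72,0,0,0.39,-0.71,0,0,0.45,-0.67,0,0,0.5,-0.6,0,0,0,0,0])

```text
time_s: 22.65
position: [0.5399, -0.209, 0.2316]
eef_rot: [[-0.025, 1.0, -0.005], [1.0, 0.025, 0.001], [0.001, -0.005, -1.0]]
force: [-8.5, 0.6, 7.0]
opening: 0.0073
gripper_force: 59.2
```

```bash
python3 m.py
```

```text
22.65 [ 0.5399 -0.209   0.2316] 0.0073 [-8.5  0.6  7. ] 59.20996427536011
4832 lid angle 39.928566
angle by bar 41.55968051013515 x-based 41.63112529034919
```

Call:
carry_out(series=[0,0.48,-0.51,0,0,0.47,-0.42,0,0,0.43,-0.32,0,0,0.36,-0.23,0,0,0.25,-0.15,0,0,0.13,-0.07,0,0,0,0,0,0,0,0,0])

```text
time_s: 23.5
position: [0.6013, -0.2066, 0.2828]
eef_rot: [[-0.025, 1.0, -0.008], [1.0, 0.025, 0.002], [0.002, -0.008, -1.0]]
force: [-10.0, 3.5, 13.8]
opening: 0.0074
gripper_force: 59.3
```

```bash
python3 m.py
cat > n.py <<'E'
from h import *
p=manip.camera('scene'); save(p,'end'); z=p['range_z']; v,u=np.mgrid[:420,:560]
H=cv2.cvtColor(p['img'],cv2.COLOR_RGB2HSV)
W=(np.stack([(u-p['cx'])/p['fx']*z,(v-p['cy'])/p['fy']*z,z,np.ones_like(z)],-1)@p['T'].T)[...,:3]
X,Y,Z=W[...,0],W[...,1],W[...,2]
m=(z>0)&(H[...,0]>95)&(H[...,0]<130)&(H[...,1]>100)&(Y<-.05)&(Y>-.36)&(X>.5)&(X<.76)&(Z>.09)
c=cv2.fitLine(np.float32(W[m][:,[0,2]]),cv2.DIST_HUBER,0,.01,.01).ravel(); print('scene lid',m.sum(),c,np.degrees(np.arctan(-c[1]/c[0])))
for k in('carrier','carrier_seat','pen_cup','wipes_box','spare_ring','mark_yellow','lid_bar','lid_hinge'):
    for d in manip.pinpoint(p,k)[:3]: print(k,round(d['confidence'],2),np.round(d['centre'],3))
E
python3 n.py
```

```text
23.5 [ 0.6013 -0.2066  0.2828] 0.0074 [-10.    3.5  13.8] 59.26713824272156
1121 lid angle 56.73844
angle by bar 60.97823905333089 x-based 59.877491210817475
scene lid 13499 [ 0.5213381  -0.8533502   0.6857057   0.17036885] 58.577938
carrier 0.79 [0.346 0.193 0.002]
carrier 0.78 [0.276 0.301 0.002]
carrier 0.61 [0.624 0.285 0.061]
carrier_seat 0.86 [0.344 0.191 0.12 ]
carrier_seat 0.71 [0.618 0.286 0.177]
carrier_seat 0.63 [0.273 0.304 0.12 ]
pen_cup 0.87 [ 0.734  0.232 -0.001]
pen_cup 0.75 [ 0.602 -0.211  0.294]
wipes_box 0.61 [ 0.394 -0.    -0.001]
spare_ring 0.82 [ 0.725  0.099 -0.001]
mark_yellow 0.49 [0.619 0.284 0.17 ]
lid_bar 0.77 [ 0.603 -0.208  0.291]
lid_bar 0.75 [ 0.625 -0.203  0.002]
lid_bar 0.25 [0.622 0.284 0.06 ]
lid_hinge 0.88 [ 0.726 -0.204  0.078]
```

View pics/end.png

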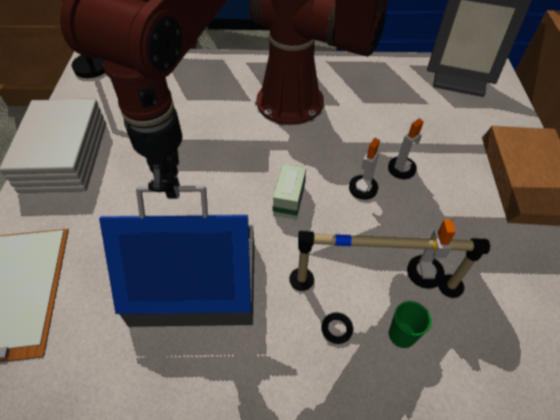

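The picture shows the lid held up at its bar (172,190), the hanger at the yellow band (435,245) and the bystanders unmoved. Estimates put the lid at 58.6–61°. The steep top view reads 57°, which is also inside the tolerance. I let it settle, then hand in.

Call:
carry_out(series=[0,0,0,0,0,0,0,0,0,0,0,0,0,0,0,0,0,0,0,0])

```text
time_s: 24.5
position: [0.6011, -0.2067, 0.2827]
eef_rot: [[-0.025, 1.0, -0.008], [1.0, 0.025, 0.002], [0.002, -0.008, -1.0]]
force: [-10.8, 2.9, 13.2]
opening: 0.0076
gripper_force: 59.3
```

```bash
python3 -c "
from rig import manip
s=manip.get_state(); print(s['position'],s['qd'],s['force']); print(manip.hand_in())"
```

```text
[ 0.60111043 -0.20666348  0.28272405] [ 0.00166651  0.0010556  -0.00119824  0.00133016  0.00136173  0.00215496] [-10.82487379   2.92412188  13.19477646]
the job is handed in; nothing more can be done
None
```

I handed the job in at about 24.5 s: the hanger hangs within about 1 mm of the yellow band's middle, the gripper is still holding the lid at about 60°, and the cup, wipes box and spare ring are where they started; the hand-in returned no verdict.

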